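Switch off and unload the instrument dryer

ROBOT

A 6-joint arm with a two-finger parallel gripper is mounted at the origin on the work surface. World frame = base frame: x ahead of the robot, y to its left, z up, the work surface at z = 0. Lengths are in mm, angles in rad, forces in N, time in s.
With the tool pointing down it reaches from about 350 to 775 mm from the base axis. Payload 7.3 kg.
Tool frame: the origin (TCP) lies on the mounting face of the last link; the fingertips stand 178 mm ahead of it and the grasp point (between the pads) lies 159 mm ahead of it; z points along the fingers, y is the line along which they close (so a half turn about z gives the same grasp; the last joint's range is limited). The gripper opens to 92 mm and grips with 3 to 60 N. Pads are 19 mm wide; open, the fingers measure 130 mm over their backs; the gripper's body (75 mm by 190 mm) begins 47 mm behind the grasp point.
Start: joints at [1.002, 0.342, 1.524, -0, 1.275, -0.146], TCP at [215.395, 478.783, 404.741] pointing down, gripper open.
Joint ranges: [-2.53, 2.53], [-0.77, 2.02], [0.04, 2.7], [-1, 4.14], [0.28, 2.66], [-3.11, 3.11]. Speed limits (rad/s): [2.57, 2.57, 3.14, 3.14, 3.14, 3.14].

INTERFACE

Orientations are given as [roll, pitch, yaw] about the fixed x, y, z axes, in that order (R = Rz(yaw) Ry(pitch) Rx(roll)).
In Python, from plant import bot gives the robot as it stands.
- The arm moves only by the shell command python3 shift.py FILE, which reads ROWS from the file FILE. ROWS is 1 to 5 rows, one to a line, with the numbers parted by commas; each row has 5 numbers: the finger opening in mm, then dx, dy, dz in mm, then a turn about the tool's z in rad; each row is the pose to reach, as a shift and turn from the pose commanded when the command began, along the tool's axes at that moment; what a row does not reach only later rows make up. A row lasts 1/8 s, in which the tool goes at most 62.5 mm and 0.188 rad, less where a joint would pass 70% of its speed; a pose out of reach is approached as far as the arm can. The fingers move at their own pace and stop on an object; the grip force is fixed at half the most. Time passes only in rows, so rows that do not move let the fingers close. It prints the time, the measured TCP pose, the force, the opening and the grip force at its end. Input that does not fit is refused with a message, and nothing moves.
- bot.get_obs(): the state, without advancing time (a new reading comes with each control period).
- bot.capture(name): name is "scene" or "top" or "wrist"; returns a dict with "color" (480x640x3 uint8, red, green, blue), "K" (3x3 intrinsics, pixels), "k1" (the pictures are not rectified: a ray, as slopes to the right and down, at radius r is drawn at 1 + k1 r^2 times it, then the intrinsics apply), "R" (3x3) and "t" (3): a world point X has camera coordinates R X + t. Camera axes: x right, y down, z forward; pixel columns grow to the right and rows downward; lengths in mm; the calibration is good to about 2 mm. A picture is of the moment at which its call begins. There is no depth.
- bot.close_job(): hands the job in; it is judged then, once.
The state is a dict: "time": time; "joint_positions": joint angles; "dq": joint speeds; "tau": joint torques, N m; "tool_pos": TCP position; "tcp_rot": TCP orientation; "contact_force": force on the tool from outside, world axes, zero at the start; "moment": the same for the moment, N m; "grip_width": finger opening in mm; "finger_force": force on a finger pad.
Only numpy, scipy, OpenCV 4.12 (cv2) and the standard library are available. Lean on these libraries where they do the work, as an engineer would, in place of code of your own. Each camera call takes 0.05 s, during which the arm holds its last target. There are 200 camera calls.

TASK

The dried instruments are ready. First turn the dryer's lever knob fully anticlockwise (seen from above) to its end stop, which is off, while the cover is still shut; then slide the clear cover fully open, lift the basket out of the well by its handle, set it down flat inside the white tray without dropping it, and slide the cover fully shut again. Keep the basket upright and leave the mallet, tape roll and bottle where they are.

Things in the scene. Friction and masses are not known exactly. Their poses are not given: they have to be found in the camera images.
- dryer: Fixed white bench-top instrument dryer, 340 (its x) x 330 (its y) mm; origin: centre of its underside. Walls, deck and panel are all 115 mm high. In its axes: the well, 140 (x) x 160 (y) mm, is centred at x -80, y -70 mm, floor 20 mm above the bench; the cover parks over the deck behind it (+x); the grey panel with the knob is the strip from y 25 to y 165 mm.
- well (a point): Centre of the floor of the dryer's well, in which the basket stands at the start; axes parallel to the dryer's.
- knob (a joint): Angle of the lever knob, rad: 0 = off, at its end stop, lever pointing along the dryer's -x; grows clockwise seen from above, up to 4.0. Its starting value is from 1.3 to 3.6. Stiff: 0.12 N m of friction, about 2.5 N pushed 50 mm from the axis; it stays where it is left.
- knob_axis (a point): Point on the knob's vertical axis (dryer x -40, y +95 mm), 159 mm above the bench, level with the lever's top. Under the lever a fixed round collar, 56 mm diameter, reaches 131 mm above the bench; the panel around it is flat, 115 mm above the bench.
- knob_tip (a point): Point on top of the black lever, 60 mm out from the axis. The lever is a bar 14 mm wide from the axis to 70 mm out, from 133 to 159 mm above the bench; round hub of 48 mm diameter at the axis, top 161 mm. A white line on top shows its direction.
- cover (a joint): Position of the sliding clear cover, m: 0 = shut over the well, 0.16 = fully open; it moves along the dryer's +x to open. End stops at both ends, about 2 N of friction, stays where it is left.
- cover_fin (a point): Middle of the top edge of the upright steel fin by which the cover is pushed: 80 mm long (dryer y), 12 mm thick, 36 mm high, top 158 mm above the bench. The cover is a clear plate 156 x 180 x 6 mm, its top 122 mm above the bench; shut, the fin is at x -105, y -70 mm in the dryer's axes.
- basket: Loose steel wire basket holding instruments, 80 (its x) x 120 (its y) mm, walls 45 mm high, 0.25 to 0.5 kg; origin at the centre of its underside, z up. It starts in the well, under the shut cover, its x within 0.1 rad of the dryer's x.
- basket_handle (a point): Centre of the basket's handle: a straight bar 10 x 10 mm in section running along the basket's y over its whole length, 78 mm above its underside, free underneath (33 mm above the walls); posts at its two ends only. To be gripped from above with the fingers closing along the basket's x.
- tray: Fixed open white tray, 190 (its x) x 230 (its y) mm, walls 25 mm high and 5 mm thick, floor about 5 mm thick; origin at the centre of its underside, on the bench.
- mallet: Bystander: loose dark steel mallet lying on the bench near the tray, 200 mm long, 26 mm high. Leave alone.
- tape: Bystander: roll of white tape, 60 mm diameter, 35 mm high, standing flat near the tray. Leave alone.
- bottle: Bystander: closed white bottle, 52 mm diameter, 110 mm high, near the tray. Leave alone.

How it is judged:
By the outcome, as a careful person would: the job done as asked, in the order asked, and still so for the second after the job is handed in, with the robot touching nothing.
It also fails if it takes over 72 s, if anything falls off the work surface, if the arm or the gripper's body presses on something with over 40 N, if the wrist force passes 120 N, or if a joint passes its speed limit or range.

## Working session

There is one attempt and no reset: what is moved stays moved. The work goes in short steps, Python scripts to look and compute and a shell command to move; the robot and the scene stay as the last step left them, time stands still between calls to the robot, and variables do not carry over. Pictures are saved under pics/ and viewed, at most 13 in all, crops included, and the job is handed in when it is done.

```bash
ls; mkdir -p pics; python3 - <<'E'
from plant import bot
import cv2,numpy as np
o=bot.get_obs();print(o['time'],o['tool_pos'],o['tcp_rot'],o['grip_width'])
for n in ("scene","top"):
    c=bot.capture(n);cv2.imwrite(f"pics/{n}0.png",c["color"][:,:,::-1]);np.savez(f"pics/{n}0.npz",**c)
    print(n,c["K"].tolist(),c["k1"],(-c["R"].T@c["t"]).round())
E
```

```text
pics
plant.py
shift.py
0.0 [215.3113764  478.65897901 404.03616666] [-3.14002419e+00 -2.13262667e-04  2.71881778e+00] 91.70691825720027
scene [[475.9750279746275, 0.0, 315.7597894321279], [0.0, 475.9750279746275, 235.73195822003223], [0.0, 0.0, 1.0]] -0.12577309630442624 [1167.  -54.  910.]
top [[520.7741253684786, 0.0, 314.45727714581886], [0.0, 520.7741253684786, 232.31426737246596], [0.0, 0.0, 1.0]] -0.1447877823914139 [ 427.  -20. 1039.]
```

View pics/top0.png

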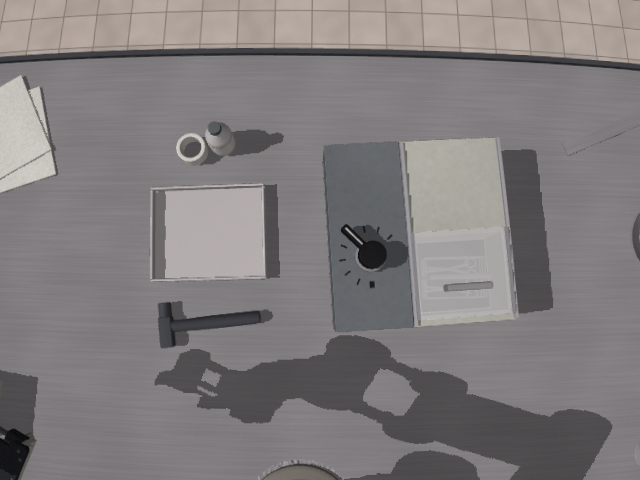

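View pics/scene0.png

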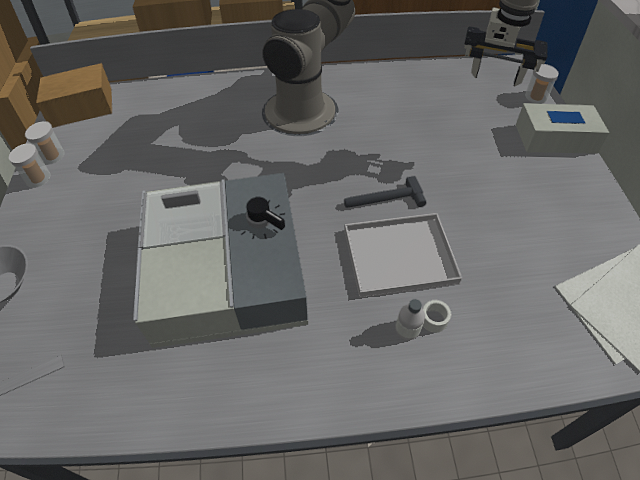

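The top view shows the dryer on the right, with its +x up the image. The hub is at about (371,254), and the lever points up-left to (346,228), so the knob reads about 2.3 rad. The fin is at (445–493,287). The tray is at (150–267,185–281), the mallet below it, and the bottle and tape above it. The scene view confirms this layout.

```bash
cat > h.py <<'E'
import numpy as np,cv2
from scipy.spatial.transform import Rotation as Ro
def ray(c,p):
    p=np.asarray(p,float);K=c["K"];d=(p-[K[0,2],K[1,2]])/[K[0,0],K[1,1]]
    s=d.copy()
    for _ in range(30): s=d/(1+float(c["k1"])*(s@s))
    v=c["R"].T@np.array([s[0],s[1],1]);return -c["R"].T@c["t"],v/np.linalg.norm(v)
def plane(c,p,z):
    o,v=ray(c,p);return o+v*(z-o[2])/v[2]
def tri(c1,p1,c2,p2):
    o1,a=ray(c1,p1);o2,b=ray(c2,p2)
    s=np.linalg.lstsq(np.c_[a,-b],o2-o1,rcond=None)[0]
    x,y=o1+s[0]*a,o2+s[1]*b;return (x+y)/2,np.linalg.norm(x-y)
def proj(c,X):
    q=c["R"]@np.asarray(X,float)+c["t"];s=q[:2]/q[2];s=s*(1+float(c["k1"])*(s@s))
    return s*[c["K"][0,0],c["K"][1,1]]+[c["K"][0,2],c["K"][1,2]]
def blob(c,m,box):
    x0,y0,x1,y1=box;z=np.zeros(m.shape,np.uint8);z[y0:y1,x0:x1]=m[y0:y1,x0:x1]*255
    cs=cv2.findContours(z,cv2.RETR_EXTERNAL,cv2.CHAIN_APPROX_NONE)[0];return max(cs,key=cv2.contourArea)
def toolshift(o,d): # world shift -> tool axes
    return Ro.from_euler('xyz',o["tcp_rot"]).inv().apply(d)
def load(n): return dict(np.load(f"pics/{n}.npz"))
E
python3 - <<'E'
from h import *
T,S=load("top0"),load("scene0")
def quad(m): 
    h=cv2.convexHull(m);
    for e in np.arange(2,25,.5):
        a=cv2.approxPolyDP(h,e,True)
        if len(a)==4:return a[:,0]
for n,c,pb,tb,hb in (("T",T,(318,135,415,335),(145,180,270,285),(330,215,392,275)),("S",S,(215,170,315,335),(340,205,465,300),(240,190,292,232))):
    rgb=c["color"].astype(int);r,g,b=rgb[...,0],rgb[...,1],rgb[...,2];
    print(n,"panel px",rgb[200,350] if n=="T" else rgb[280,270])
    pm=(b-r>6)&(r<100);q=quad(blob(c,pm,pb));print("panel",[(tuple(p),plane(c,p,115).round(0)[:2]) for p in q.tolist()])
    tm=(r>125)&(r>=b-2) ;k=blob(c,tm,tb);print("tray",cv2.minAreaRect(k),[(tuple(p),plane(c,p,25).round(0)[:2]) for p in quad(k).tolist()])
    km=(rgb.max(2)<32);k=blob(c,km,hb);print("knob",cv2.boundingRect(k),cv2.minEnclosingCircle(k))
    x=cv2.resize(c["color"][hb[1]:hb[3],hb[0]:hb[2],::-1],None,fx=6,fy=6,interpolation=cv2.INTER_CUBIC);cv2.imwrite(f"pics/k{n}.png",x)
a,b=cv2.imread("pics/kT.png"),cv2.imread("pics/kS.png")
h=max(a.shape[0],b.shape[0]);cv2.imwrite("pics/kk.png",np.hstack([cv2.copyMakeBorder(i,0,h-i.shape[0],0,0,0) for i in(a,b)]))
E
```

```text
T panel px [ 96 100 103]
panel [((324, 152), array([698., -40.])), ((399, 190), array([ 629., -176.])), ((404, 213), array([ 586., -185.])), ((333, 267), array([488., -57.]))]
tray ((207.0, 232.0), (104.0, 124.0), 90.0) [((269, 181), array([664.,  68.])), ((269, 284), array([459.,  64.])), ((145, 284), array([456., 309.])), ((145, 180), array([665., 320.]))]
knob (341, 225, 45, 43) ((362.5, 244.5), 26.50481605529785)
S panel px [ 93  98 100]
panel [((283, 173), array([375., -63.])), ((305, 297), array([711., -40.])), ((235, 308), array([ 721., -175.])), ((225, 181), array([ 385., -199.]))]
tray ((407.27294921875, 250.2969512939453), (69.78243255615234, 117.03096008300781), 82.40535736083984) [((464, 233), array([529., 349.])), ((462, 277), array([647., 309.])), ((360, 291), array([657.,  80.])), ((345, 224), array([471.,  73.]))]
knob (247, 198, 38, 32) ((265.8548278808594, 214.40322875976562), 21.5345458984375)
```

View pics/kk.png

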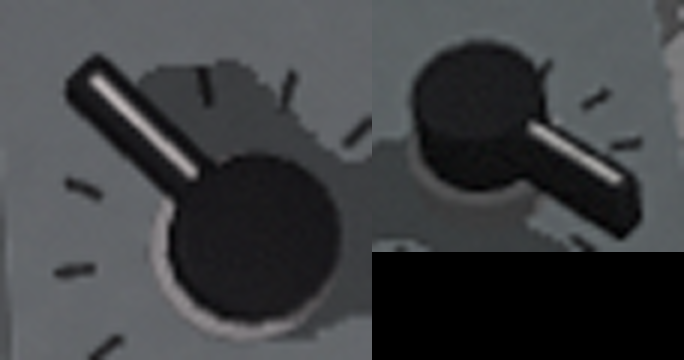

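The crops show the hub top centre at T (372.5,254.5) and S (257.7,204.7). The white line runs from T (362.8,244.7) to (345.8,227.5), and from S (266.3,210.8) to (281.7,220.3).

```bash
python3 - <<'E'
from h import *
T,S=load("top0"),load("scene0")
print("hub",tri(T,(372.5,254.5),S,(257.7,204.7)),plane(T,(372.5,254.5),161),plane(S,(257.7,204.7),161))
a=plane(T,(345.8,227.5),159);print("tip",tri(T,(345.8,227.5),S,(281.7,220.3)),a,plane(S,(281.7,220.3),159))
for p in ((324,145),(402,141),(413,328),(334,330)): print("T panel",plane(T,p,115).round())
for p in ((283,173),(307,321),(240,328),(225,181)): print("S panel",plane(S,p,115).round())
for p,z in (((445,288),158),((493,286),158)): print("fin T",plane(T,p,z).round())
for p in ((162,200),(200,195)): print("fin S",plane(S,p,158).round())
for n,c,b in(("T",T,(440,278,498,298)),):
    x0,y0,x1,y1=b;print(c["color"][y0:y1:2,x0:x1:4].mean(2).astype(int))
E
```

```text
hub (array([ 506.51951475, -121.40892324,  159.98925492]), np.float64(1.2698823327067665)) [ 506.41646793 -121.93031022  161.        ] [ 507.49162021 -120.68228065  161.        ]
tip (array([552.6343595 , -74.90747281, 158.39627917]), np.float64(3.5661668054912794)) [552.48990885 -76.65373433 159.        ] [553.28687989 -73.11119093 159.        ]
T panel [712. -39. 115.]
T panel [ 722. -184.  115.]
T panel [ 381. -199.  115.]
T panel [377. -59. 115.]
S panel [375. -63. 115.]
S panel [762. -41. 115.]
S panel [ 764. -165.  115.]
S panel [ 385. -199.  115.]
fin T [ 450. -246.  158.]
fin T [ 454. -331.  158.]
fin S [ 468. -327.  158.]
fin S [ 463. -244.  158.]
[[172 171 172 172 172 171 169 171 172 166 166 164 170 167 166]
 [163 163 162 162 162 161 161 161 162 169 170 161 172 165 166]
 [162 163 161 161 162 161 162 141 110  99  94 110 113 141 167]
 [163 147 118 107 106 114 123 128 130 129 131 132 131 126 167]
 [166 102 125 131 132 131 130 132 133 133 132 134 132 126 167]
 [172 103 127 132 132 135 134 130 126 124 130 127 128 152 167]
 [171 116 115 116 118 120 141 170 162 168 166 165 165 169 167]
 [162 161 160 162 162 163 170 172 161 165 166 166 164 168 167]
 [162 163 162 162 162 162 161 163 161 166 164 167 165 167 167]
 [162 163 163 163 163 164 165 169 166 169 170 168 161 168 167]]
```

```bash
cat > go.py <<'E'
# prints the shift in tool axes to: world TCP x y z [yaw]
import sys;from h import *;from plant import bot
a=list(map(float,sys.argv[1:]));o=bot.get_obs()
d=toolshift(o,np.array(a[:3])-o["tool_pos"]);t=(o["tcp_rot"][2]-a[3]+np.pi)%(2*np.pi)-np.pi if len(a)>3 else 0
print("t",o["time"],"pos",o["tool_pos"].round(1),"yaw",round(o["tcp_rot"][2],3),"shift",d.round(1),"turn",round(t,3))
E
echo '0,-60,-42,0,0.18
0,-120,-84,0,0.36
0,-180,-125,0,0.55
0,-225,-157,0,0.73
0,-280,-195,0,0.91' > m.json && python3 shift.py m.json
python3 go.py 568.3 -109.7 404 1.621
```

```text
time: 0.72
tool_pos: [376.5, 208.8, 404.6]
tcp_rot: [3.142, -0.0, 1.803]
contact_force: [1.6, 0.7, -0.1]
grip_width: 46.4
finger_force: 0.0
t 0.725 pos [376.5 208.8 404.6] yaw 1.803 shift [-354.1  113.4    0.6] turn 0.182
```

```bash

echo '0,-60,20,0,0.09
0,-120,39,0,0.18
0,-180,58,0,0.18
0,-240,77,0,0.18
0,-300,96,0,0.18' > m.json && python3 shift.py m.json | tail -1
echo '0,0,0,0,0
0,0,0,0,0
0,0,0,0,0' > m.json && python3 shift.py m.json
python3 go.py 568.3 -109.7 316 1.621; python3 - <<'E'
from plant import bot;import cv2,numpy as np
c=bot.capture("wrist");cv2.imwrite("pics/w1.png",c["color"][:,:,::-1]);np.savez("pics/w1.npz",**c)
E
```

```text
finger_force: 0.0
time: 1.72
tool_pos: [538.1, -54.9, 404.8]
tcp_rot: [-3.141, -0.0, 1.63]
contact_force: [-0.2, -0.4, 0.1]
grip_width: 0.5
finger_force: 0.0
t 1.725 pos [538.1 -54.9 404.8] yaw 1.63 shift [-56.5  26.9  88.7] turn 0.009
```

View pics/w1.png

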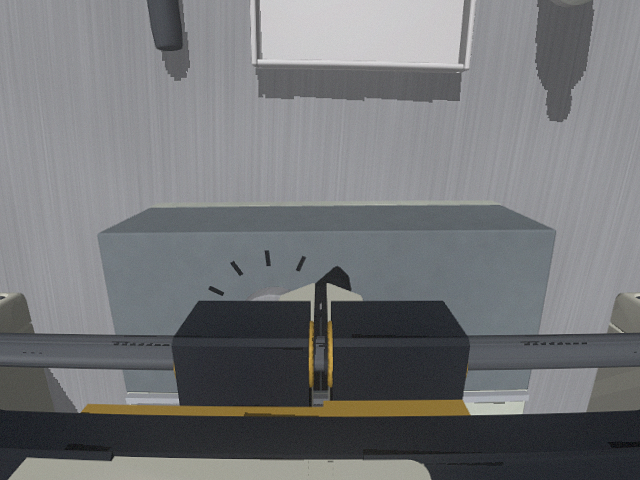

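The wrist view shows the closed fingers above the lever tip. The panel's left top edge runs from (100,232) to (555,230), parallel to the gripper.

```bash
python3 -c "
from h import *
c=load('w1');a=plane(c,(101,233),115);b=plane(c,(553,230.5),115);print(a,b,np.arctan2(*(b-a)[[1,0]]))"
echo '0,-57,27,0,0.009
0,-57,27,0,0.009
0,-57,27,45,0.009
0,-57,27,88.5,0.009
0,-57,27,88.5,0.009' > m.json && python3 shift.py m.json | grep -E 'time|force'
echo '0,0,0,0,0
0,0,0,0,0' > m.json && python3 shift.py m.json |tail -3
python3 go.py 568.3 -109.7 316 1.621
```

```text
[376.01804934 -61.8915514  115.        ] [708.2161747  -40.36241238 115.        ] 0.06471762371571244
time: 2.4
contact_force: [-0.1, 0.2, -0.0]
finger_force: 0.0
contact_force: [0.5, -0.6, -1.0]
grip_width: 0.4
finger_force: 0.0
t 2.65 pos [ 569.4 -111.2  318.5] yaw 1.62 shift [ 1.6 -1.   2.5] turn -0.001
```

```bash

echo '0,12,-5,0,0
0,22,-12,0,0
0,38,-26,0,0
0,47.5,-44,0,0
0,50.5,-63.5,0,0' > m.json && python3 shift.py m.json | grep -E 'time|force|pos'
echo '0,-2,-11,0,0
0,-5.5,-21.5,0,0
0,-20.5,-39.5,0,0
0,-31,-45,0,0
0,-42,-50,0,0' > m.json && python3 shift.py m.json | grep -E 'time|force|pos'
echo '0,0,0,0,0
0,-2,0,0,0
0,-4,0,0,0' > m.json && python3 shift.py m.json | grep -E 'time|force|pos'
python3 - <<'E'
from plant import bot;import cv2,numpy as np
c=bot.capture("top");i=c["color"][:,:,::-1][190:350,290:500];cv2.imwrite("pics/t2.png",cv2.resize(i,None,fx=3.5,fy=3.5,interpolation=cv2.INTER_CUBIC));np.savez("pics/t2.npz",**c)
E
```

```text
time: 3.28
tool_pos: [502.8, -63.1, 317.0]
contact_force: [4.2, -0.7, 0.4]
finger_force: 1.7
time: 3.9
tool_pos: [455.0, -108.9, 316.1]
contact_force: [11.0, 23.3, -0.6]
finger_force: 12.9
time: 4.28
tool_pos: [455.3, -110.1, 316.0]
contact_force: [3.2, 26.8, 7.2]
finger_force: 13.4
```

View pics/t2.png

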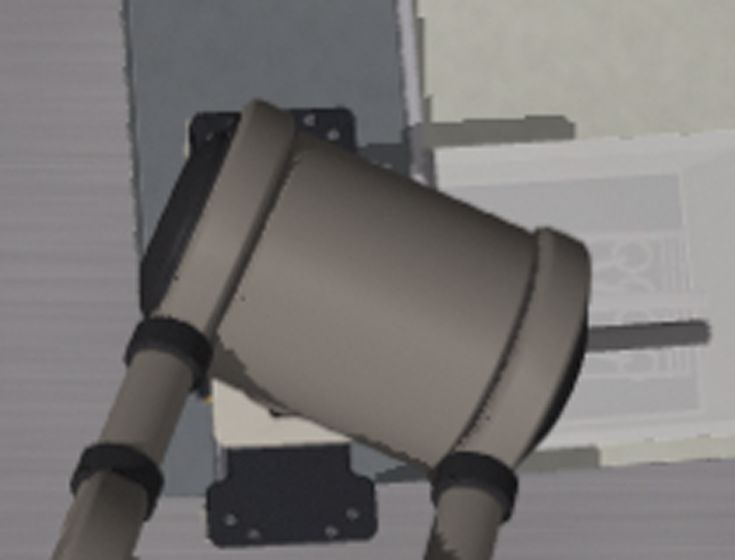

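The arm hides the knob, but 27 N of reaction at the predicted angle means it is against its stop. I'll back off and move above the fin.

```bash

echo '0,18,0,0,0
30,18,0,-50,0
60,18,0,-84,0
60,-40,0,-84,0
60,-100,0,-84,0' > m.json && python3 shift.py m.json | grep -E 'time|force|pos'
echo '60,-60,0,0,0
60,-75,0,0,0
60,-75,0,0,0
60,-75,0,0,0' > m.json && python3 shift.py m.json | grep -E 'time|force|pos'
python3 - <<'E'
from plant import bot;import cv2,numpy as np
from h import *
c=bot.capture("top");np.savez("pics/t3.npz",**c);s=bot.capture("scene");np.savez("pics/s3.npz",**s);w=bot.capture("wrist");np.savez("pics/w3.npz",**w)
f=lambda i,x,y,a,b,k:cv2.resize(i["color"][y:b,x:a,::-1],None,fx=k,fy=k,interpolation=cv2.INTER_CUBIC)
A,B,C=f(c,320,200,520,340,1.9),f(s,120,160,320,300,1.9),f(w,0,0,640,480,.59375)
D=np.zeros((266+285,760,3),np.uint8);D[:266,:380]=A;D[:266,380:]=B;D[266:,:380]=C;cv2.imwrite("pics/m3.png",D)
E
python3 go.py 452 -288.5 400 1.625
```

```text
time: 4.95
tool_pos: [460.2, -213.4, 400.8]
contact_force: [1.3, 0.1, 0.2]
finger_force: 0.0
time: 5.45
tool_pos: [463.9, -286.0, 400.1]
contact_force: [0.6, -0.6, 0.8]
finger_force: 0.0
t 5.6 pos [ 464.1 -285.9  400.5] yaw 1.622 shift [ -1.9 -12.2   0.5] turn -0.003
```

View pics/m3.png

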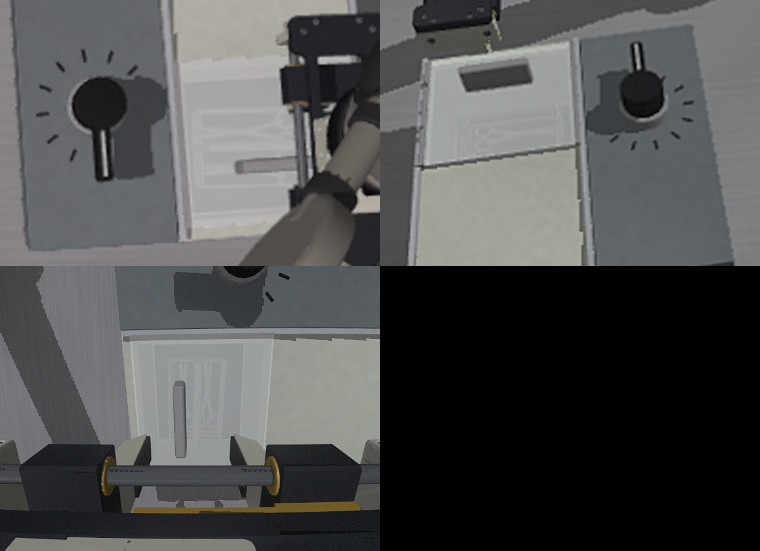

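The knob lever now points along −x, on its off mark. The wrist view shows the fin from about (303,196) to (305,320) in full-resolution pixels. I'll check its x position with the wrist and scene views before straddling it.

```bash
python3 - <<'E'
from h import *
w=load("w3");g=w["color"].mean(2).astype(int)
for r in (200,210,230,260,290,310,318,326): print(r,g[r,284:324:2])
for p in((302.5,196),(305,320)): print(plane(w,p,158).round(1))
s=load("s3");g=s["color"].mean(2).astype(int)
print(g[188:212:2,158:206:3])
for p in ((162,195),(199,191)): print(plane(s,p,158).round(1))
E
```

```text
200 [160 155 150 148 145 104 111 109 106 105 105 107 101  78 135 148 148 147
 147 148]
210 [160 154 151 149 115 120 126 123 123 124 120 121  98  76 116 148 150 145
 146 147]
230 [155 156 152 150 102 120 123 121 125 124 124 122 108  79  86 153 144 148
 147 146]
260 [157 155 153 147 142 120 123 124 122 124 124 124 118  98  67 152 149 143
 147 144]
290 [155 153 153 151 158  98 118 121 129 125 124 120 120 107  71 110 150 151
 147 150]
310 [151 153 151 151 155 147 118 120 124 126 123 122 121 111  88 136 151 155
 152 153]
318 [152 152 150 151 152 150 114 118 123 120 124 118 118 111  92 156 153 149
 151 151]
326 [152 150 153 149 151 151 147 150 150 151 150 151 149 151 150 148 153 153
 149 152]
[ 451.3 -248.5  158. ]
[ 455.8 -328.6  158. ]
[[ 78  74  75  71  83 126 153 176 187 185 180 178 179 165 163 164]
 [176 169 175 190 188 184 183 180 166 167 160 157 141 151 159 159]
 [185 183 184 167 168 165 165 142 134 119 121 125 126 122 159 158]
 [168 169 157 138 122 123 125 126 123 121 107  89  74  83 161 159]
 [161 118 128 127 126 115 100  80  64  56  58  61  59  71 160 159]
 [162 122  95  72  56  56  60  60  61  63  62  61  61  56 158 158]
 [162 150  59  63  63  61  63  65  62  61  61  60  61  57 132 157]
 [161 169  56  62  63  60  60  60  61  60  59  58  60  56 130 158]
 [162 164  58  60  60  61  58  59  56  54  48  76 103 133 159 157]
 [162 162 122  56  55  50  66  82 124 140 169 165 162 161 159 158]
 [162 161 157 118 140 172 168 166 162 161 160 159 159 159 159 159]
 [161 162 162 163 163 159 161 160 160 160 159 159 159 159 160 158]]
[ 452.9 -328.2  158. ]
[ 450.9 -247.3  158. ]
```

```bash

echo '60,-2,-11,0,0
60,-2,-11,40,0
60,-2,-11,87,0
20,-2,-11,87,0
20,-2,-11,87,0' > m.json && python3 shift.py m.json | grep -E 'time|force|pos|width'
echo '20,0,0,0,0
20,0,35,0,0
20,0,75,0,0
20,0,115,0,0
20,0,150,0,0' > m.json && python3 shift.py m.json | grep -E 'time|force|pos|width'
echo '20,0,10,0,0
20,0,14,0,0
20,0,18,0,0
20,0,18,0,0' > m.json && python3 shift.py m.json | grep -E 'time|force|pos|width'
```

```text
time: 6.22
tool_pos: [453.3, -290.1, 314.9]
contact_force: [-0.6, 1.0, 0.3]
grip_width: 44.6
finger_force: 0.0
time: 6.85
tool_pos: [603.7, -282.0, 314.7]
contact_force: [-3.5, 0.1, 1.9]
grip_width: 20.2
finger_force: 1.8
time: 7.35
tool_pos: [618.2, -282.1, 313.6]
contact_force: [-12.1, 2.0, 6.0]
grip_width: 20.3
finger_force: 6.4
```

Reaction of 12 N against 2 N of friction, after 160 mm plus slack: the cover is open. I'll release it and look at the basket.

```bash

echo '60,0,-3,0,0
60,0,-3,0,0
80,0,-3,-50,0
80,-20,-40,-100,0
80,-70,-80,-110,0' > m.json && python3 shift.py m.json | grep -E 'time|force|pos|width'
echo '80,-45,-60,0,0
80,-45,-60,0,0
80,-45,-60,0,0' > m.json && python3 shift.py m.json | grep -E 'time|force|pos|width'
python3 - <<'E'
from plant import bot;import cv2,numpy as np
from h import *
c=bot.capture("top");np.savez("pics/t4.npz",**c);s=bot.capture("scene");np.savez("pics/s4.npz",**s);w=bot.capture("wrist");np.savez("pics/w4.npz",**w)
f=lambda i,x,y,a,b,k:cv2.resize(i["color"][y:b,x:a,::-1],None,fx=k,fy=k,interpolation=cv2.INTER_CUBIC)
D=np.zeros((600,800,3),np.uint8);D[:300,:400]=f(c,380,210,540,330,2.5);D[:300,400:]=f(s,120,170,240,260,10/3);D[300:,:400]=f(w,160,60,480,300,1.25);cv2.imwrite("pics/m4.png",D)
E
```

```text
time: 7.98
tool_pos: [546.9, -351.1, 427.1]
contact_force: [0.1, -1.8, -0.4]
grip_width: 65.4
finger_force: 0.0
time: 8.35
tool_pos: [488.7, -400.4, 422.6]
contact_force: [-0.4, -0.7, -0.2]
grip_width: 80.0
finger_force: 0.0
```

View pics/m4.png

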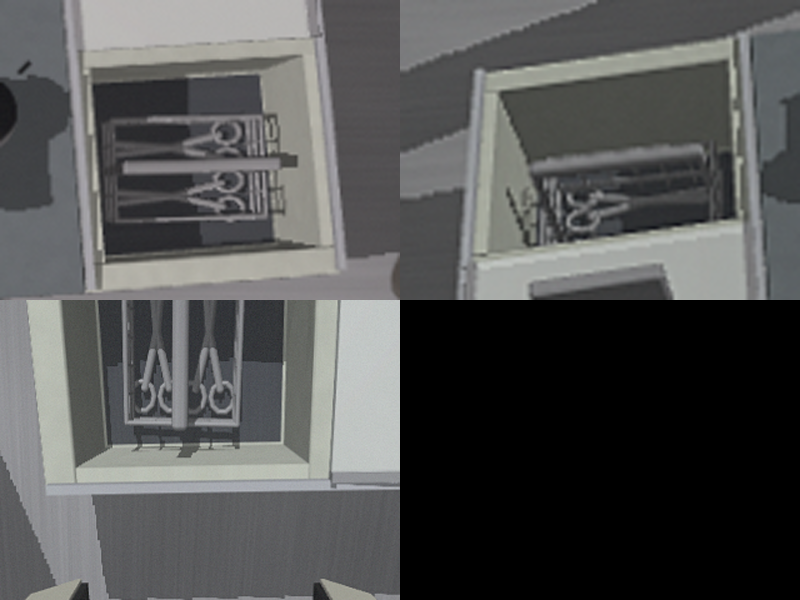

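Cover open, basket in the well. Handle ends: T (430,276.4) for +y and (492.8,275.6) for −y. S (211.5,215) and (159.6,218.9). The near (−y) end in the wrist view is at (304,160).

```bash
python3 - <<'E'
from h import *
t,s,w=load("t4"),load("s4"),load("w4")
print("+y",tri(t,(430,276.4),s,(211.5,215)));print("-y TS",tri(t,(492.8,275.6),s,(159.6,218.9)))
g=w["color"].mean(2).astype(int)
for r in (64,80,100,120,140,150,155,160,165): print(r,g[r,288:322:2])
for r,ce in ((70,304),(140,304)): print("w",plane(w,(ce,r),103).round(1))
print("-y TW",tri(t,(492.8,275.6),w,(304,160)))
g=t["color"].mean(2).astype(int);print(g[266:288,436:496:6])
for p in((430,276.4),(492.8,275.6)):print(plane(t,p,103).round(1))
E
```

```text
+y (array([ 472.74943901, -231.75215026,  100.9000197 ]), np.float64(3.7743753859485776))
-y TS (array([ 474.1762215 , -347.64855783,  105.10035957]), np.float64(3.953554247608138))
64 [ 76  63  52  54  56 124 141 146 136 139 122  97  54  53  54  56  56]
80 [ 69  53  54  52  49 133 142 145 141 139 125  93  54  54  51  53  55]
100 [146 116  56  50  54 135 147 146 141 139 119  87  50  53  54  54  72]
120 [ 79 126 143 127  79 134 148 147 144 140 120  77  53  53  88  90 128]
140 [147 109  85  67  72 141 151 150 141 140 121  72  51  59  61  53  67]
150 [ 57  59  55  88  86 140 152 145 141 143 116  74  90  87  84  73  56]
155 [148 149 152 152 150 140 148 147 143 138 119  70  78  76  80 127 137]
160 [ 86  91  96 102  97 142 150 145 141 142 118  79  88  88 112 111 112]
165 [58 61 57 58 57 59 61 60 63 57 63 61 57 61 58 65 60]
w [ 472.3 -283.7  103. ]
w [ 474.2 -332.9  103. ]
-y TW (array([ 474.46614347, -347.19315622,  111.74517625]), np.float64(1.2192022636091868))
[[ 50  44  44 106 128 123 122  97 153  70]
 [ 69  62  57 134  96  83  96 101 148 122]
 [ 79  76  73 107  68  69  57  90 145 130]
[... 164 characters left out ...]
 78  68]
 [ 46  44  47  50  70  86  87  95 105 110]
 [ 83  88  92  96 106 116 123 128 132 134]
 [116 121 122 123 128 131 132 135 136 136]
 [129 132 132 132 135 136 139 140 142 143]
 [136 136 136 135 137 136 135 136 138 137]
 [134 133 132 129 122 112 119 103  78 100]
 [ 96  89  82  75  84 112  71  66  75 100]
 [ 52  47  45  44  72 144  72  47  63 102]
 [ 46  43  44  45  72 136  72  47  57 104]
 [ 43  45  44  44  73 130  61  48  54 103]
 [ 43  44  45  45  67 131  59  47  54 106]
 [ 45  44  45  45 111 137  73  44  53 101]
 [ 45  46  44  72 131 107  99  64  70  79]
 [ 61  55  47  75 124  69 139  65 111 106]
 [ 80  73  66  93  76  69  83  83  71 106]]
[ 472.6 -233.2  103. ]
[ 474.3 -350.5  103. ]
```

```bash
python3 go.py 473 -291 340 1.593
echo '50,55,-12,20,0.03
50,107,-21,40,0.03
50,107,-21,80,0.03
50,107,-21,80,0.03' > m.json && python3 shift.py m.json | grep -E 'time|force|pos|rot|width'; python3 go.py 473 -291 257.5 1.593
```

```text
t 8.5 pos [ 490.3 -398.9  422.3] yaw 1.621 shift [108.6 -11.8  82.3] turn 0.028
time: 9.0
tool_pos: [463.3, -292.2, 340.3]
tcp_rot: [-3.138, -0.004, 1.593]
contact_force: [0.0, -0.4, 1.0]
grip_width: 50.7
finger_force: 0.0
t 9.0 pos [ 463.3 -292.2  340.3] yaw 1.593 shift [ 0.6 10.  82.8] turn -0.0
```

```bash
echo '50,1,10,0,0
50,1,10,40,0
50,1,10,83,0
50,1,10,83,0
50,1,10,83,0' > m.json && python3 shift.py m.json | grep -E 'time|force|pos|width'; python3 go.py 473 -291 257.5 1.593
echo '0,0,0,0,0
0,0,0,0,0
0,0,0,0,0
0,0,0,0,0' > m.json && python3 shift.py m.json | grep -E 'time|force|pos|width'
```

```text
time: 9.62
tool_pos: [474.0, -293.6, 261.5]
contact_force: [0.4, 0.2, 1.0]
grip_width: 50.2
finger_force: 0.0
t 9.625 pos [ 474.  -293.6  261.5] yaw 1.59 shift [ 2.7 -1.   4. ] turn -0.003
time: 10.12
tool_pos: [472.9, -292.9, 259.7]
contact_force: [0.8, -0.2, -0.4]
grip_width: 14.6
finger_force: 0.0
```

```bash
echo '0,0,0,0,0
0,0,0,0,0
0,0,0,-5,0
0,0,0,-20,0
0,0,0,-40,0' > m.json && python3 shift.py m.json | grep -E 'time|force|pos|width'
echo '0,0,0,-30,0
0,0,0,-65,0
0,0,0,-100,0
0,0,0,-132,0
0,0,0,-132,0' > m.json && python3 shift.py m.json | grep -E 'time|force|pos|width'
python3 - <<'E'
from plant import bot
from h import *
t=load("t4");s=load("s4")
for n,c in (("t",t),("s",s)):
    rgb=c["color"].astype(int);g=rgb.mean(2)
    if n=="t": print(g[235,140:165].astype(int),g[235,258:275].astype(int),g[180:192,210].astype(int),g[272:288,210].astype(int))
E
```

```text
time: 10.75
tool_pos: [472.8, -292.8, 300.1]
contact_force: [0.1, -0.3, -3.3]
grip_width: 9.8
finger_force: 30.0
time: 11.38
tool_pos: [473.0, -292.8, 434.5]
contact_force: [0.2, 0.4, -3.4]
grip_width: 9.6
finger_force: 30.0
[133 134 133 133 132 134 133 133 133 135 173 176 119  87  87 107 110 110
 110 110 110 110 111 111 111] [182 181 181 182 183 192 146  83  81  81  80  80  78  80  80  80  80] [134 137 137 139 136 166 184 116 100 154 178 179] [182 182 183 183 182 170 173 158 125 128 130 129 129 129 128 131]
```

```bash
python3 - <<'E'
from plant import bot
from h import *
t=load("t4");s=bot.capture("scene");w=bot.capture("wrist");tt=bot.capture("top")
f=lambda i,x,y,a,b,k:cv2.resize(i["color"][y:b,x:a,::-1],None,fx=k,fy=k,interpolation=cv2.INTER_CUBIC)
np.savez("pics/s5.npz",**s);np.savez("pics/t5.npz",**tt)
D=np.zeros((600,800,3),np.uint8);D[:300,:400]=f(t,130,170,290,290,2.5);D[:300,400:]=f(s,330,200,490,320,2.5);D[300:,:400]=f(w,0,0,640,480,.625);D[300:,400:]=f(s,120,60,360,240,5/3);cv2.imwrite("pics/m5.png",D)
E
```

```text
(no output)
```

View pics/m5.png

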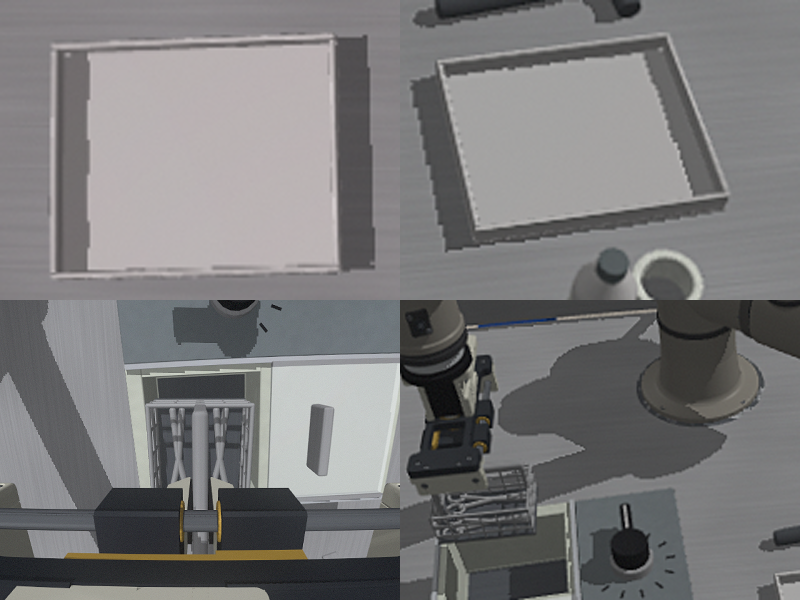

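The basket is held, level and clear. Tray rim corners: T (150.8,187.6), (263.6,184.4), (265.6,278.8), (150,280.8). S (460.8,277.6), (360.8,292.4), (344.8,224.8), (437.2,214.4).

```bash
python3 - <<'E'
from h import *
t,s=load("t4"),load("s5")
A=[(150.8,187.6),(263.6,184.4),(265.6,278.8),(150,280.8)];B=[(460.8,277.6),(360.8,292.4),(344.8,224.8),(437.2,214.4)]
P=[];
for a,b in zip(A,B): x,e=tri(t,a,s,b);P.append(plane(t,a,25));print(x.round(1),round(e,1),P[-1].round(1),plane(s,b,25).round(1))
print(np.mean(P,0), [np.linalg.norm(P[i]-P[i-1]).round() for i in range(4)])
f=[plane(t,p,5) for p in((160,195),(258,272))];print(f)
E
python3 go.py 560 195 434 1.6
```

```text
[649.  306.4  25.7] 0.7 [649.2 307.   25. ] [648.6 306.3  25. ]
[658.   80.3  20.2] 2.7 [656.8  78.5  25. ] [660.8  81.   25. ]
[469.7  71.8  19.7] 1.6 [469.4  70.5  25. ] [473.8  71.8  25. ]
[462.3 300.9  20.1] 0.5 [462.1 299.1  25. ] [466.1 299.3  25. ]
[559.38832873 188.76740953  25.        ] [np.float64(187.0), np.float64(229.0), np.float64(188.0), np.float64(229.0)]
[array([638.18112707, 293.13357639,   5.        ]), array([483.53558005,  87.656225  ,   5.        ])]
t 11.525 pos [ 472.6 -292.6  430. ] yaw 1.59 shift [485.9  96.6  -3.3] turn -0.01
```

```bash

echo '0,15,3,0,0
0,45,9,0,0
0,85,17,0,0
0,130,26,0,0
0,175,35,0,0' > m.json && python3 shift.py m.json | grep -E 'time|force|pos|width'
echo '0,45,9,0,0
0,90,18,0,0
0,135,27,0,0
0,180,36,0,0
0,225,45,0,0' > m.json && python3 shift.py m.json | grep -E 'time|force|pos|width'
echo '0,40,8,0,0
0,65,13,0,0
0,80,16,0,0
0,80,16,0,0' > m.json && python3 shift.py m.json | grep -E 'time|force|pos|width'
python3 go.py 560 189 252 1.6
```

```text
time: 12.15
tool_pos: [504.5, -115.0, 430.4]
contact_force: [0.6, 1.0, -2.3]
grip_width: 9.6
finger_force: 30.0
time: 12.78
tool_pos: [544.8, 111.0, 430.4]
contact_force: [1.3, -0.6, -2.6]
grip_width: 9.5
finger_force: 30.0
time: 13.28
tool_pos: [559.5, 189.7, 430.7]
contact_force: [1.0, -0.7, -3.3]
grip_width: 10.0
finger_force: 30.0
t 13.275 pos [559.5 189.7 430.7] yaw 1.591 shift [ -0.7   0.7 178.7] turn -0.009
```

```bash

echo '0,0,0,35,0
0,0,0,75,0
0,0,0,115,0
0,0,0,145,0
0,0,0,160,0' > m.json && python3 shift.py m.json | grep -E 'time|force|pos|width'
echo '0,0,0,8,0
0,0,0,14,0
0,0,0,16,0
0,0,0,18,0' > m.json && python3 shift.py m.json | grep -E 'time|force|pos|width'
echo '0,0,0,1.5,0
0,0,0,3,0
0,0,0,3,0' > m.json && python3 shift.py m.json | grep -E 'time|force|pos|width'
```

```text
time: 13.9
tool_pos: [559.4, 187.7, 269.8]
contact_force: [0.2, 0.5, -2.4]
grip_width: 9.9
finger_force: 30.0
time: 14.4
tool_pos: [560.0, 188.9, 254.0]
contact_force: [-0.3, -1.3, -2.9]
grip_width: 9.6
finger_force: 30.0
time: 14.78
tool_pos: [559.7, 188.9, 250.4]
contact_force: [0.0, -0.5, -3.5]
grip_width: 9.5
finger_force: 30.0
```

```bash
python3 - <<'E'
from plant import bot
from h import *
s=bot.capture("scene");w=bot.capture("wrist")
np.savez("pics/s6.npz",**s)
f=lambda i,x,y,a,b,k:cv2.resize(i["color"][y:b,x:a,::-1],None,fx=k,fy=k,interpolation=cv2.INTER_CUBIC)
D=np.zeros((300,800,3),np.uint8);D[:,:400]=f(s,330,190,490,310,2.5);D[:,400:]=f(w,0,0,640,480,.625);cv2.imwrite("pics/m6.png",D)
E
```

```text
(no output)
```

View pics/m6.png

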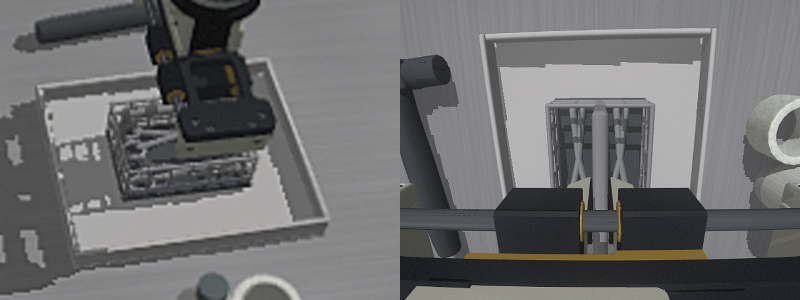

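The basket is centred over the tray and clear of the walls. There's no contact yet, so I'll keep going down in small steps.

```bash

for i in 1; do echo '0,0,0,1.5,0
0,0,0,3,0
0,0,0,3,0' > m.json && python3 shift.py m.json | grep -E 'force|pos'; echo '0,0,0,1,0
0,0,0,2,0
0,0,0,2,0' > m.json && python3 shift.py m.json | grep -E 'time|force|pos'; done
```

```text
tool_pos: [559.7, 188.9, 247.2]
contact_force: [-0.2, 0.3, -2.4]
finger_force: 30.0
time: 15.62
tool_pos: [559.8, 188.9, 245.3]
contact_force: [0.2, -0.5, -2.1]
finger_force: 30.0
```

```bash

echo '0,0,0,0.7,0
0,0,0,1.5,0
0,0,0,1.5,0' > m.json && python3 shift.py m.json | grep -E 'force|pos'; echo '0,0,0,0.7,0
0,0,0,1.5,0
0,0,0,1.5,0' > m.json && python3 shift.py m.json | grep -E 'time|force|pos'
```

```text
tool_pos: [559.8, 188.9, 244.5]
contact_force: [-3.1, -0.3, 4.0]
finger_force: 30.0
time: 16.38
tool_pos: [559.7, 188.9, 244.5]
contact_force: [-6.6, -1.9, 15.0]
finger_force: 30.0
```

```bash

echo '0,0,0,-1,0
50,0,0,-1,0
50,0,0,-1,0
50,0,0,-1,0
50,0,0,-1,0' > m.json && python3 shift.py m.json | grep -E 'time|force|pos|width'
echo '50,0,0,-20,0
50,0,0,-60,0
50,0,0,-110,0
50,0,0,-170,0
50,0,0,-170,0' > m.json && python3 shift.py m.json | grep -E 'time|force|pos|width'
python3 go.py 614 -281 415 1.622
```

```text
time: 17.0
tool_pos: [559.8, 188.9, 243.2]
contact_force: [-0.1, 0.5, 0.5]
grip_width: 45.2
finger_force: 0.0
time: 17.62
tool_pos: [560.3, 189.0, 419.0]
contact_force: [0.1, 0.9, -0.6]
grip_width: 50.1
finger_force: 0.0
t 17.625 pos [560.3 189.  419. ] yaw 1.59 shift [-471.    44.7    3.5] turn -0.032
```

```bash

echo '60,-50,5,0,-0.03
60,-105,10,0,-0.03
60,-160,15,0,-0.03
60,-215,20,0,-0.03
60,-270,26,0,-0.03' > m.json && python3 shift.py m.json | grep -E 'time|pos|width'
echo '60,-55,5,0,0
60,-110,10,0,0
60,-160,15,0,0
60,-200,19,0,0
60,-200,19,0,0' > m.json && python3 shift.py m.json | grep -E 'time|pos|width'
python3 - <<'E'
from plant import bot
from h import *
t,s,w=[bot.capture(n) for n in("top","scene","wrist")]
f=lambda i,x,y,a,b,k:cv2.resize(i["color"][y:b,x:a,::-1],None,fx=k,fy=k,interpolation=cv2.INTER_CUBIC)
D=np.zeros((600,800,3),np.uint8);D[:300,:400]=f(t,130,170,290,290,2.5);D[:300,400:]=f(s,330,190,490,310,2.5);D[300:,:400]=f(w,0,0,640,480,.625);D[300:,400:]=f(s,120,170,280,290,2.5);cv2.imwrite("pics/m7.png",D)
np.savez("pics/w7.npz",**w);np.savez("pics/s7.npz",**s);np.savez("pics/t7.npz",**t)
E
python3 go.py 614 -281 314 1.622
```

```text
time: 18.25
tool_pos: [590.8, -82.3, 412.3]
grip_width: 59.9
time: 18.88
tool_pos: [619.3, -282.6, 411.0]
grip_width: 59.6
t 19.025 pos [ 619.7 -278.7  412.6] yaw 1.62 shift [-2.2 -5.7 98.6] turn -0.002
```

View pics/m7.png

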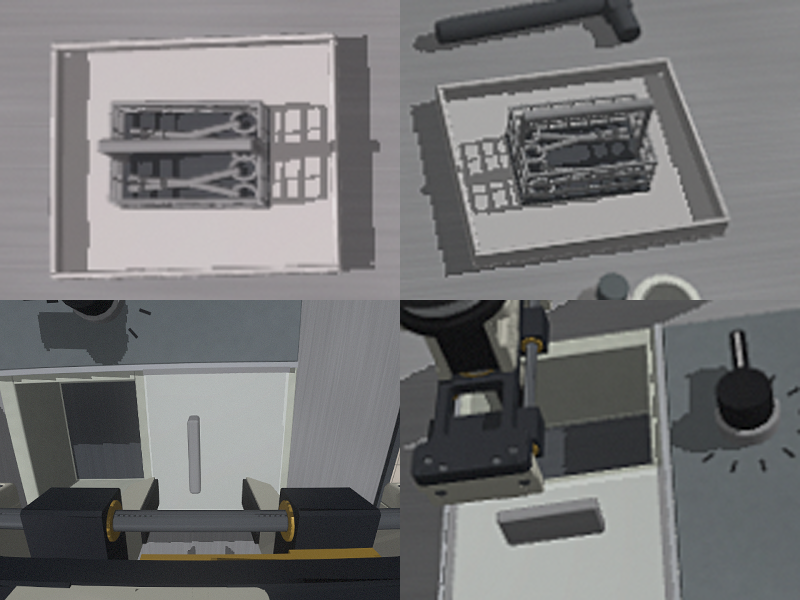

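The basket stands flat in the tray. The knob is still off, and the fin sits between the fingers, at about (310,186) to (312,309) in the wrist view.

```bash
python3 -c "
from h import *
w=load('w7')
for p in((310.5,186),(312,309)):print(plane(w,p,158).round(1))"
echo '60,-2,-6,0,0
60,-2,-6,50,0
60,-2,-6,98,0
60,-2,-6,98,0
20,-2,-6,98,0' > m.json && python3 shift.py m.json | grep -E 'time|force|pos|width'
echo '20,0,0,0,0
20,0,0,0,0
20,0,-30,0,0
20,0,-70,0,0
20,0,-110,0,0' > m.json && python3 shift.py m.json | grep -E 'time|force|pos|width'
echo '20,0,-35,0,0
20,0,-45,0,0
20,0,-51,0,0
20,0,-57,0,0
20,0,-57,0,0' > m.json && python3 shift.py m.json | grep -E 'time|force|pos|width'
```

```text
[ 610.7 -237.5  158. ]
[ 615.  -319.7  158. ]
time: 19.65
tool_pos: [614.3, -281.5, 317.8]
contact_force: [0.3, -0.2, 0.7]
grip_width: 53.7
finger_force: 0.0
time: 20.27
tool_pos: [503.6, -287.5, 316.7]
contact_force: [3.6, -2.3, 0.6]
grip_width: 20.1
finger_force: 1.9
time: 20.9
tool_pos: [448.4, -290.0, 315.9]
contact_force: [6.9, 0.8, 1.2]
grip_width: 20.1
finger_force: 3.2
```

```bash

echo '20,0,-3,0,0
20,0,-5,0,0
20,0,-5,0,0' > m.json && python3 shift.py m.json | grep -E 'time|force|pos|width'
echo '20,0,5,0,0
60,0,5,0,0
60,0,5,0,0
60,0,5,-50,0
60,0,5,-100,0' > m.json && python3 shift.py m.json | grep -E 'time|force|pos|width'
echo '60,-60,-15,0,0
60,-110,-30,0,0
60,-110,-30,0,0
60,-110,-30,0,0' > m.json && python3 shift.py m.json | grep -E 'time|force|pos|width'
python3 - <<'E'
from plant import bot
from h import *
t,s=[bot.capture(n) for n in("top","scene")]
f=lambda i,x,y,a,b,k:cv2.resize(i["color"][y:b,x:a,::-1],None,fx=k,fy=k,interpolation=cv2.INTER_CUBIC)
cv2.imwrite("pics/m8.png",np.hstack([f(t,130,100,530,340,1),f(s,100,150,500,390,1)]))
E
```

```text
time: 21.28
tool_pos: [446.5, -289.9, 315.9]
contact_force: [26.9, 2.5, -9.1]
grip_width: 20.6
finger_force: 13.4
time: 21.9
tool_pos: [446.5, -289.9, 416.0]
contact_force: [1.2, -0.1, -0.3]
grip_width: 55.3
finger_force: 0.0
time: 22.4
tool_pos: [422.1, -401.0, 414.9]
contact_force: [0.2, 0.5, -0.7]
grip_width: 60.0
finger_force: 0.0
```

View pics/m8.png

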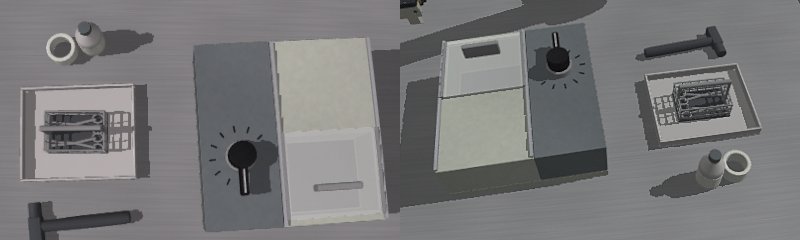

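The cover is shut (27 N against its stop), the knob is off, the basket is flat in the tray, the bystanders haven't moved, and the robot is touching nothing.

```bash
python3 -c "
from plant import bot
print(bot.close_job())"
```

```text
the job is handed in; nothing more can be done
None
```

The job is done and handed in at about 22 s: the knob was turned off first, the cover was opened and later shut again, the basket stands flat in the tray, and the mallet, tape and bottle were left alone.

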